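# Tighten the lid press with its reversible ratchet crank

## Robot

A 7-joint arm with a two-finger parallel gripper is mounted at the origin on a cart in front of the work surface, level with it; the furniture and walls round the work are solid. World frame = base frame: x ahead of the robot, y to its left, z up, the work surface at z = 0. Lengths are in mm, angles in rad, forces in N, time in s.
With the tool pointing down it reaches from about 400 to 900 mm from the base axis. Payload 5.6 kg.
Tool frame: the origin (TCP) lies at the centre of the arm's flange, where the gripper is bolted on; the fingertips stand 190 mm ahead of it and the grasp point (between the pads) lies 171 mm ahead of it; z points along the fingers, y is the line along which they close (so a half turn about z gives the same grasp; the last joint's range is limited). The gripper opens to 92 mm and grips with 3 to 60 N. Pads are 20 mm wide; open, the fingers measure 128 mm over their backs; the gripper's body (75 mm by 189 mm) begins 69 mm behind the grasp point.
Start: joints at [1.129, 0.468, -0.012, 1.603, 0.006, 1.071, -0.056], TCP at [252.368, -599.009, 404.692] pointing down, gripper open.
Joint ranges: [-2.53, 2.53], [-0.31, 2.02], [-1.57, 1.55], [0.28, 2.44], [-1.29, 4.43], [0.15, 1.84], [-2.92, 2.92]. Speed limits (rad/s): [2.57, 2.57, 3.14, 3.14, 3.14, 3.14, 3.14].

## Interface

Orientations are given as a rotation vector (axis times angle).
In Python, from rig import * gives the robot as it stands.
- The arm moves only by the tool send_rows, never from a script. Its argument "targets" is a list that holds one entry, the list of rows, each a list of 4 numbers: the shift along the tool's x, y, z in cm, then the turn about the tool's z in rad. In form: [[[tx, ty, tz, turn], ...]]. A call has 1 to 12 rows; each row is the pose to reach, as a shift and turn from the pose commanded when the call began, along the tool's axes at that moment; what a row does not reach only later rows make up. A row lasts 1/12 s, in which the tool goes at most 41.7 mm and 7.16 degrees, less where a joint would pass 70% of its speed; a pose out of reach is approached as far as the arm can. A call with a gripper value outside its range is refused whole. "hand" is the finger opening in cm, from 0 to 9.19, set as the call begins (left out, the last holds). The fingers move at their own pace and stop on an object; "squeeze" is the grip in N (left out, the last holds). Time passes only in rows, so rows that repeat a pose let the fingers close. It gives the time, the measured TCP pose, the force, the opening and the grip force at its end, in the units of the state.
- observe(): the state, without advancing time (a new reading comes with each control period).
- snapshot(name): name is "side" or "top"; returns the picture (420x560x3 uint8, red, green, blue); there is no depth.
- camera_info(name): a dict with "fovy" (degrees; the focal length in pixels is half the picture's height over the tangent of half this angle, whatever the lens; pixels are square), "cx", "cy" (the principal point, pixels), "R" (3x3) and "t" (3): a world point X has camera coordinates R X + t. Camera axes: x right, y down, z forward; pixel columns grow to the right and rows downward; lengths in mm; the calibration is good to about 2 mm. A picture is of the moment at which its call begins. camera_info takes no time and is no camera call.
- close_job(): hands the job in; it is judged then, once.
Trained networks look in the newest picture that a camera, given by its name, has taken for a name from the list of things; names that differ only in an ending like _2 or _b are one class to them, and where a whole thing is asked for, a point or a joint stands for the part that bears it (a point fixed in the world has none). Each returns a list of dicts, best first, with "p" (0 to 1); they miss things now and then, are a little off and sometimes report something else, mostly with a low value. They report only what shows in the picture. A call takes as long as a camera call.
- spot_in(query, camera): "point" ([x, y, z] in mm, in world coordinates, good to about 4 mm: the middle of the surface that is visible of it).
- outline_of(query, camera): "mask" (420x560 bool, what is visible of it).
- spot_point(query, camera): "point" ([x, y, z] in mm, in world coordinates, good to about 4 mm: a listed point, or the origin of a listed thing).
The state is a dict: "time_s": time; "qpos": joint angles; "qvel": joint speeds; "joint_torque": joint torques, N m; "eef_pos": TCP position; "tool_rot": TCP orientation; "wrist_force": force on the tool from outside, world axes, zero at the start; "wrist_torque": the same for the moment, N m; "grip_width": opening from 0.0 (shut) to 1.0 (fully open); "gripper_force": force on a finger pad.
Only numpy, scipy, OpenCV 4.12 (cv2) and the standard library are available. Lean on these libraries where they do the work, as an engineer would, in place of code of your own. Each camera call takes 0.05 s, during which the arm holds its last target. There are 200 camera calls.

## Task

The jam jar must be clamped in the lid press while its seal sets, but the press's ratchet is set to loosen: flip the red reversing lever on the crank over to the clockwise (tightening) side, then work the crank's black knob back and forth so that the screw brings the pad down firmly on the jar's lid. Just running the screw down takes nearly 6 N of push at the knob; stop when moving the knob clockwise takes about 8 N, and do not overtighten. Leave the lever set to tighten, let go, and do not shift or tip the things standing round the press.

Things in the scene. Friction and masses are not known exactly. Their poses are not given: they have to be found in the camera images.
- press: lid press, fixed: dark base 120 x 180 x 14 mm, two posts at y = +-68 mm, grey crossbar along y at height 128 to 148 mm. Origin: centre of the base's underside, on the screw's upright axis; z up; y points where the crank points at joint 0. A jam jar 84 mm tall stands in it, on a wooden disc of unknown height: the gap under the pad at the start is 3 to 8 mm (0.6 to 1.6 rad), not known beforehand.
- pressure_pad: black rubber pad, a disc 56 x 10 mm at the screw's lower end; origin: centre of its underside. 5 mm down per rad clockwise. Running it down takes about 0.85 N m at the crank (5.7 N at the knob); once it meets the lid the rubber yields and the torque grows by roughly 1 N m per rad. 7 N at the knob is still too loose, 8 N right, 10 N overtightened. It does not unwind by itself.
- screw_axis (a point): point on the screw's upright axis, 190 mm above the worktop, over the steel hexagon nut in the middle of the crank's head
- crank_knob (a point): centre of the black upright knob at the crank's outer end: 23 mm diameter, 172 to 218 mm above the worktop (this point at 197 mm), 150 mm from the screw axis. The blue crank under it is a flat bar 24 mm wide at height 162 to 170 mm with a round head 80 mm across. The knob is fixed to the crank but can slide round in a loose grip, or be pushed from the side.
- crank (a joint): angle of the crank, rad: 0 along the press's y axis, grows clockwise seen from above, stops at -0.65 and +0.65. It stays where it is left. With the lever set to tighten, clockwise strokes turn the screw and counter-clockwise strokes click back freely (0.2 to 0.4 N m, one click each 0.35 rad, so a stroke has up to 0.35 rad of idle travel).
- lever_tip (a point): middle of the red upright paddle at the reversing lever's free end: 10 mm thick across, 12 mm along the lever, 172 to 202 mm above the worktop (this point at 190 mm). The lever lies on top of the crank and pivots about an upright pin 61 mm from the screw axis towards the knob; the paddle is 32 mm from that pin.
- reverse_lever (a joint): angle of the reversing lever, rad, grows clockwise seen from above: 0 leans counter-clockwise, 0.5 points straight along the crank, 1.0 leans clockwise. A spring holds it on either side: 0 to 0.3 = loosens (so it starts), 0.7 to 1.0 = tightens (it leans the way the crank drives the screw). Flipping takes about 1.6 N sideways on the paddle; pushed with over 2.7 N the crank itself swings.
- mug_blue: bystander, loose: blue and white mug 92 mm tall; origin at the centre of its underside
- salt_shaker: bystander, loose: glass and grey salt shaker, 44 mm wide, 90 mm tall; origin at the centre of its underside
- spice_jar: bystander, loose: small jar with black cap, 41 mm wide, 105 mm tall; origin at the centre of its underside
- tin_tomatoes: bystander, loose: green food tin 75 mm wide, 58 mm tall; origin at the centre of its underside

How it is judged (in metres and radians):
On the way, in this order (a step that is already met when the one before it is completed fails the run):
1. the reversing lever is over on the tightening side (value of joint reverse_lever above 0.65 rad), for 0.2 s.
2. the pad is pressed firmly on the jar's lid (more than 35 N) (contact force between pressure_pad and anything else above 35 N), for 0.2 s.
At the end, for the whole second after the job is handed in: the pad presses on the jar's lid with 35 to 130 N (about 7 to 10 N of clockwise push at the knob when it was last moved) and the reversing lever stands on the tightening side (more than 0.65 rad) (contact force between pressure_pad and anything else between 35 and 130 N and value of joint reverse_lever above 0.65 rad); the robot touches nothing.
It fails at once if the press is overtightened: more than 130 N on the lid (over 10 N at the knob) (contact force between pressure_pad and anything else above 130 N).
It fails at once if the blue and white mug is shifted more than 30 mm or tipped (distance of mug_blue from where it was at the start of the episode above 0.03 m or angle between mug_blue's own z axis and vertical above 0.5 rad).
It fails at once if the salt shaker is shifted more than 30 mm or tipped (distance of salt_shaker from where it was at the start of the episode above 0.03 m or angle between salt_shaker's own z axis and vertical above 0.5 rad).
It fails at once if the spice jar is shifted more than 30 mm or tipped (distance of spice_jar from where it was at the start of the episode above 0.03 m or angle between spice_jar's own z axis and vertical above 0.5 rad).
It fails at once if the green tin is shifted more than 30 mm or tipped (distance of tin_tomatoes from where it was at the start of the episode above 0.03 m or angle between tin_tomatoes's own z axis and vertical above 0.5 rad).
It also fails if it takes over 72 s, if anything falls off the work surface, if the arm or the gripper's body presses on something with over 40 N, if the wrist force passes 120 N, or if a joint passes its speed limit or range.

## Working session

There is one attempt and no reset: what is moved stays moved. The work goes in short steps, Python scripts to look and compute and a tool call to move; the robot and the scene stay as the last step left them, time stands still between calls to the robot, and variables do not carry over. Pictures are saved under pics/ and viewed, at most 10 in all, crops included, and the job is handed in when it is done.

Besides the shell and the picture viewer there is one more tool, called after "Request:" by a JSON object that holds its "op" and its "data", one argument or row to a line. send_rows: Moves the arm, as the interface text tells. Its arguments: {"type":"object","properties":{"targets":{"type":"array"},"hand":{"type":"number"},"squeeze":{"type":"number"}},"required":["targets"]}

```bash
mkdir -p pics
cat > h.py <<'E'
from rig import *
import numpy as np, cv2
from scipy.spatial.transform import Rotation as Ro
def show(n,f):
    im=snapshot(n); cv2.imwrite(f'pics/{f}.png',im[:,:,::-1]); return im
def proj(n,X):
    c=camera_info(n); f=210/np.tan(np.radians(c['fovy'])/2); p=np.array(c['R'])@np.array(X)+np.array(c['t'])
    return c['cx']+f*p[0]/p[2], c['cy']+f*p[1]/p[2]
def ray(n,u,v,z):
    c=camera_info(n); f=210/np.tan(np.radians(c['fovy'])/2); R=np.array(c['R']);t=np.array(c['t'])
    o=-R.T@t; d=R.T@np.array([(u-c['cx'])/f,(v-c['cy'])/f,1]); return o+d*(z-o[2])/d[2]
E
python3 - <<'E'
from h import *
for n in('side','top'): show(n,n+'0')
for q in ['screw_axis','crank_knob','lever_tip','press','pressure_pad','mug_blue','salt_shaker','spice_jar','tin_tomatoes']:
  for n in('side','top'):
    print(q,n,[(np.round(d['point']).tolist(),round(d['p'],2)) for d in spot_point(q,n)[:2]])
s=observe();print(s['time_s'],s['eef_pos'],Ro.from_rotvec(s['tool_rot']).as_matrix().round(3),s['wrist_force'],s['grip_width'])
E
```

```text
screw_axis side [([543.0, -113.0, 193.0], 0.79)]
screw_axis top [([544.0, -113.0, 191.0], 0.7), ([539.0, -20.0, 189.0], 0.57)]
crank_knob side [([552.0, 33.0, 198.0], 0.91), ([539.0, -113.0, 0.0], 0.39)]
crank_knob top [([554.0, 37.0, 196.0], 0.96)]
lever_tip side [([545.0, -24.0, 187.0], 0.53)]
lever_tip top [([538.0, -20.0, 189.0], 0.74), ([554.0, 40.0, 197.0], 0.55)]
press side [([542.0, -115.0, -3.0], 0.95), ([488.0, -265.0, 5.0], 0.73)]
press top [([543.0, -116.0, -1.0], 0.6)]
pressure_pad side [([554.0, 37.0, 197.0], 0.7), ([442.0, -153.0, 2.0], 0.3)]
pressure_pad top []
mug_blue side [([606.0, 36.0, -2.0], 0.83)]
mug_blue top [([602.0, 40.0, -3.0], 0.88)]
salt_shaker side [([488.0, 18.0, -0.0], 0.85)]
salt_shaker top [([488.0, 13.0, 3.0], 0.53)]
spice_jar side [([444.0, -154.0, 1.0], 0.84)]
spice_jar top [([445.0, -150.0, 5.0], 0.55)]
tin_tomatoes side [([488.0, -267.0, 4.0], 0.86)]
tin_tomatoes top [([491.0, -264.0, -3.0], 0.74)]
1.0 [ 252.37455009 -599.01194383  404.70563767] [[ 0.922  0.388 -0.   ]
 [ 0.388 -0.922 -0.   ]
 [-0.     0.    -1.   ]] [-0.36560879  0.04889284 -0.44861242] 0.9982961603300791
```

View pics/top0.png

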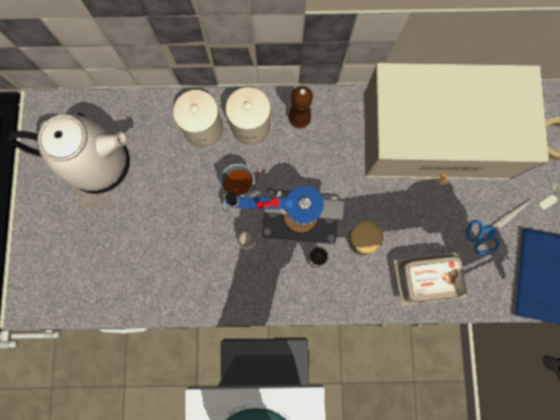

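View pics/side0.png

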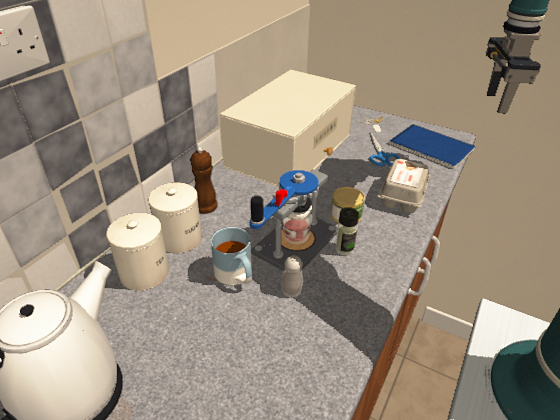

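The top view shows the knob at (232,200), the red paddle at about (265,204) and the screw at (304,203), which fits the network points. The crank is near joint 0 and the lever leans towards -x (loosen). Clockwise at the knob is +x. The bystanders are all below the crank. I'll move over the lever now.

Request:
{"op": "send_rows", "data": {
  "targets": [
    [[4,-3.5,-2,-0.1],[8,-7,-2,-0.2],[12,-10.5,-2,-0.3],[15,-13,-2,-0.4],[18,-16,-2,-0.5],[21,-18.5,-2,-0.6],[24,-21,-2,-0.7],[27,-23.5,-2,-0.8],[30,-26,-2,-0.9],[33,-28.5,-2,-1.0],[36,-31.5,-2,-1.1],[39,-34,-2,-1.11]]
  ],
  "hand": 6
}}

```text
time_s: 2.0
eef_pos: [471.1, -150.5, 425.1]
tool_rot: [2.284, 2.155, -0.0]
wrist_force: [-0.1, -0.2, 0.2]
grip_width: 0.656
gripper_force: 0.0
```

```bash
cat > st.py <<'E'
from h import *
import sys
def rep(goal=None):
    s=observe();M=Ro.from_rotvec(s['tool_rot']).as_matrix()
    print('t',round(s['time_s'],2),'pos',s['eef_pos'].round(1) if hasattr(s['eef_pos'],'round') else s['eef_pos'],'x',M[:2,0].round(3),'y',M[:2,1].round(3),'F',np.round(s['wrist_force'],2),'w',round(s['grip_width']*91.9,1),'gf',s['gripper_force'],'q',np.round(s['qpos'],2))
    if goal is not None: print('tool shift cm',(M.T@(np.array(goal)-s['eef_pos'])/10).round(2))
    return s,M
if __name__=='__main__': rep([float(a) for a in sys.argv[1:]] or None)
E
python3 st.py 535 -22 371
```

```text
t 2.0 pos [ 471.1 -150.5  425.1] x [0.058 0.998] y [ 0.998 -0.058] F [-0.08 -0.17  0.16] w 60.3 gf 0.0 q [ 0.65  0.22 -0.46  1.93  0.12  1.02  0.08]
tool shift cm [13.2   5.63  5.4 ]
```

Request:
{"op": "send_rows", "data": {
  "targets": [
    [[4,2,0,0],[8,3.5,0,0],[12,5,0,0],[13.2,5.6,0,0],[13.2,5.6,1,0],[13.2,5.6,3,0],[13.2,5.6,5,0],[13.2,5.6,5.4,0],[13.2,5.6,5.4,0]]
  ]
}}

```text
time_s: 2.75
eef_pos: [534.2, -25.3, 369.2]
tool_rot: [-2.289, -2.148, 0.004]
wrist_force: [1.0, -0.2, 0.7]
grip_width: 0.654
gripper_force: 0.0
```

Run:
```python
from st import *
rep()
show('side','a'); im=cv2.imread('pics/a.png')[130:280,190:390]; cv2.imwrite('pics/ac.png',cv2.resize(im,None,fx=4,fy=4,interpolation=2))
```

```text
t 2.75 pos [534.2 -25.3 369.2] x [0.063 0.998] y [ 0.998 -0.063] F [ 0.96 -0.2   0.7 ] w 60.1 gf 0.0 q [ 0.4   0.37 -0.5   1.89  0.22  0.94 -0.27]
```

View pics/ac.png

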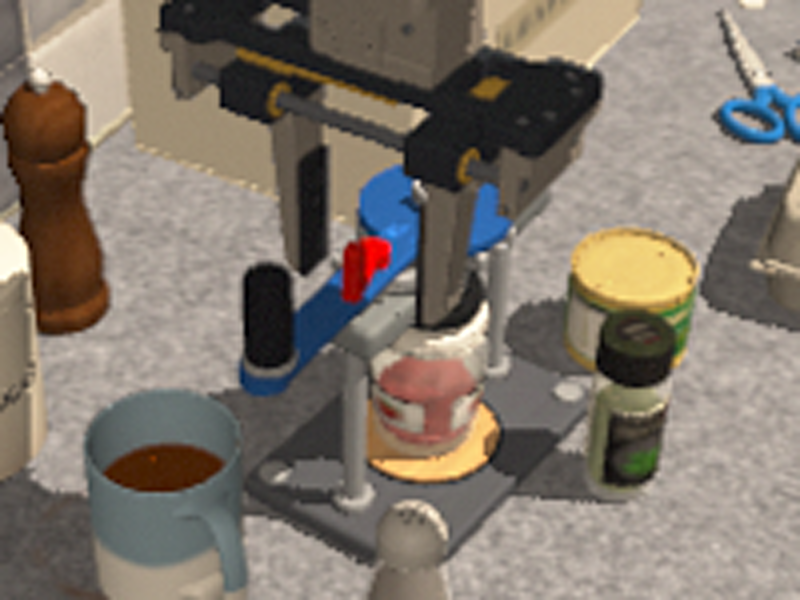

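The fingers straddle the red paddle (crop ~ (365,268)) and are clear of the bar. I'll push it to +x.

Request:
{"op": "send_rows", "data": {
  "targets": [
    [[0,1.0,0,0],[0,1.8,0,0],[0,2.2,0,0],[0,2.6,0,0],[0,3.0,0,0],[0,3.4,0,0],[0,3.8,0,0],[0,4.2,0,0],[0,4.6,0,0],[0,4.9,0,0],[0,5.2,0,0],[0,5.2,0,0]]
  ]
}}

```text
time_s: 3.8
eef_pos: [587.4, -27.6, 370.7]
tool_rot: [2.289, 2.151, 0.001]
wrist_force: [0.2, -0.8, 0.9]
grip_width: 0.653
gripper_force: 0.0
```

Run:
```python
from st import *
rep()
show('side','b'); im=cv2.imread('pics/b.png')[130:280,190:390]; cv2.imwrite('pics/bc.png',cv2.resize(im,None,fx=4,fy=4,interpolation=2))
for q in ['lever_tip','crank_knob']:
  print(q,[(np.round(d['point']).tolist(),round(d['p'],2)) for d in spot_point(q,'side')[:2]])
```

```text
t 3.8 pos [587.4 -27.6 370.7] x [0.062 0.998] y [ 0.998 -0.062] F [ 0.18 -0.78  0.94] w 60.0 gf 0.0 q [ 0.36  0.45 -0.49  1.77  0.25  0.98 -0.28]
lever_tip [([566.0, -29.0, 189.0], 0.7)]
crank_knob [([555.0, 38.0, 196.0], 0.58)]
```

View pics/bc.png

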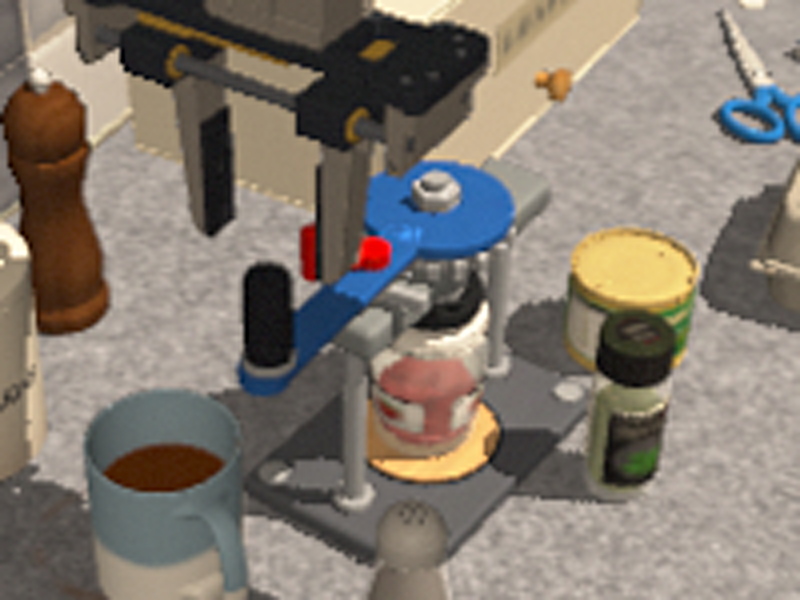

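The lever paddle is now on the +x side: crop (315,250), network (566,-29), cross +17 mm. The crank has not moved. Next I'll lift, go to the knob and grip it.

Request:
{"op": "send_rows", "data": {
  "targets": [
    [[0,-0.7,0,0],[0,-0.7,-3,0],[0,-0.7,-5,0],[3,-2.5,-5,0],[6.1,-3.7,-5,0],[6.1,-3.7,-5,0],[6.1,-3.7,-4,0],[6.1,-3.7,-2,0],[6.1,-3.7,0,0],[6.1,-3.7,0.1,0],[6.1,-3.7,0.1,0]]
  ]
}}

```text
time_s: 4.87
eef_pos: [553.3, 34.6, 368.2]
tool_rot: [-2.289, -2.149, 0.004]
wrist_force: [0.4, 0.6, 0.7]
grip_width: 0.653
gripper_force: 0.0
```

Request:
{"op": "send_rows", "data": {
  "targets": [
    [[0,0,0,0],[0,0,0,0],[0,0,0,0],[0,0,0,0],[0,0,0,0],[0,0,0,0],[0,0,0,0],[0,0,0,0]]
  ],
  "hand": 1.5,
  "squeeze": 15
}}

```text
time_s: 5.53
eef_pos: [553.6, 35.9, 369.4]
tool_rot: [-2.289, -2.152, -0.0]
wrist_force: [-0.9, 0.5, -1.4]
grip_width: 0.243
gripper_force: 15.0
```

Run:
```python
from st import *
rep()
show('side','c'); im=cv2.imread('pics/c.png')[130:280,190:390]; cv2.imwrite('pics/cc.png',cv2.resize(im,None,fx=4,fy=4,interpolation=2))
```

```text
t 5.53 pos [553.6  35.9 369.4] x [0.062 0.998] y [ 0.998 -0.062] F [-0.9   0.46 -1.4 ] w 22.3 gf 15.009114481508732 q [ 0.29  0.41 -0.52  1.85  0.24  0.95 -0.4 ]
```

View pics/cc.png

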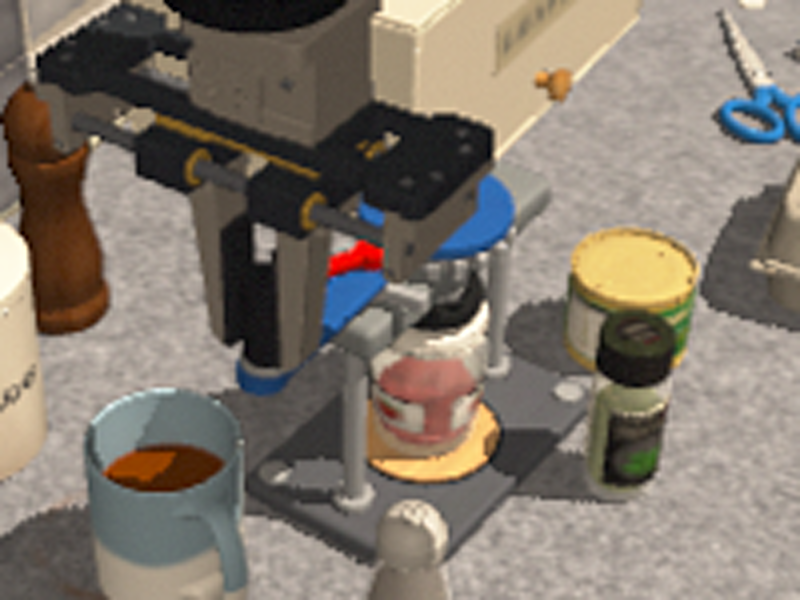

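The knob sits between the fingers, with an opening of 22.3 mm and a 15 N grip. First clockwise stroke is 0.5 rad, less than the minimum gap.

Request:
{"op": "send_rows", "data": {
  "targets": [
    [[-0.02,0.75,0,0.05],[-0.07,1.5,0,0.1],[-0.17,2.24,0,0.15],[-0.3,2.98,0,0.2],[-0.47,3.71,0,0.25],[-0.67,4.43,0,0.3],[-0.91,5.14,0,0.35],[-1.18,5.84,0,0.4],[-1.49,6.52,0,0.45],[-1.84,7.19,0,0.5]]
  ]
}}

```text
time_s: 6.42
eef_pos: [623.0, 14.6, 368.1]
tool_rot: [-2.747, -1.515, 0.007]
wrist_force: [-2.6, 3.8, -3.3]
grip_width: 0.245
gripper_force: 15.9
```

```bash
cat > k.py <<'E'
from st import *
s,M=rep()
F=M.T@np.array(s['wrist_force']); A=np.array([543.5,-113]); d=s['eef_pos'][:2]-A
tw=np.array(s['wrist_torque'])
print('tool F',F.round(2),'r',np.hypot(*d).round(1),'ang',(np.arctan2(d[0],d[1])-0.068).round(3),'toolang',(np.arctan2(M[0,0],M[1,0])-0.062).round(3),'Tq',tw.round(2))
E
python3 k.py
```

```text
t 6.42 pos [623.   14.6 368.1] x [0.533 0.846] y [ 0.846 -0.533] F [-2.57  3.76 -3.26] w 22.5 gf 15.936494590714574 q [ 0.21  0.5  -0.38  1.68  0.21  1.01 -0.81]
tool F [ 1.81 -4.16  3.28] r 150.4 ang 0.489 toolang 0.501 Tq [1.1  1.4  0.01]
```

Request:
{"op": "send_rows", "data": {
  "targets": [
    [[0,0.3,0,0.02],[-0.01,0.6,0,0.04],[-0.03,0.9,0,0.06]]
  ]
}}

```text
time_s: 6.67
eef_pos: [631.0, 9.1, 368.8]
tool_rot: [-2.792, -1.435, 0.004]
wrist_force: [-0.9, 3.4, -3.8]
grip_width: 0.243
gripper_force: 15.8
```

```bash
python3 k.py
```

```text
t 6.67 pos [631.    9.1 368.8] x [0.582 0.813] y [ 0.813 -0.582] F [-0.86  3.37 -3.77] w 22.3 gf 15.82036754116416 q [ 0.2   0.51 -0.37  1.66  0.2   1.01 -0.85]
tool F [ 2.25 -2.65  3.78] r 150.2 ang 0.554 toolang 0.559 Tq [1.14 1.14 0.04]
```

Run:
```python
from st import *
show('side','d'); im=cv2.imread('pics/d.png')[130:280,190:390]; cv2.imwrite('pics/dc.png',cv2.resize(im,None,fx=4,fy=4,interpolation=2))
print([(np.round(d['point']).tolist(),round(d['p'],2)) for d in spot_point('lever_tip','side')[:2]])
M=[]
rep()
```

```text
[([609.0, -49.0, 189.0], 0.63)]
t 6.77 pos [631.3   8.6 369. ] x [0.582 0.813] y [ 0.813 -0.582] F [-2.04  3.92 -4.85] w 22.3 gf 14.857257278636098 q [ 0.2   0.51 -0.36  1.66  0.2   1.01 -0.85]
```

View pics/dc.png

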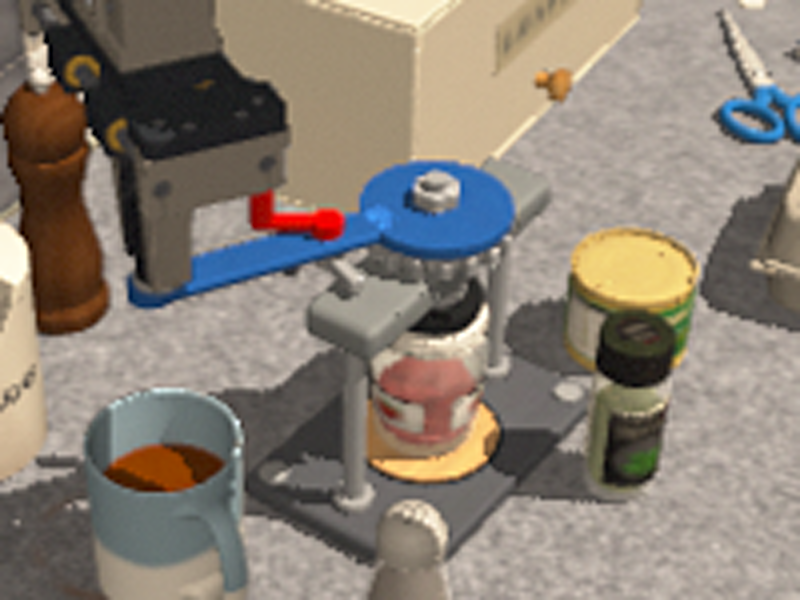

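The lever paddle (crop (262,210)) leans clockwise of the crank, 16 mm across, so it is still set to tighten and the crank has followed. Next is the ratchet-back stroke.

Request:
{"op": "send_rows", "data": {
  "targets": [
    [[-0.07,-1.5,0,-0.1],[-0.3,-2.98,0,-0.2],[-0.67,-4.43,0,-0.3],[-1.18,-5.84,0,-0.4],[-1.84,-7.19,0,-0.5],[-2.62,-8.47,0,-0.6],[-3.53,-9.66,0,-0.7],[-4.55,-10.76,0,-0.8],[-5.68,-11.75,0,-0.9],[-6.9,-12.62,0,-1.0],[-8.2,-13.37,0,-1.1],[-8.2,-13.37,0,-1.1]]
  ]
}}

```text
time_s: 7.77
eef_pos: [473.7, 17.9, 369.6]
tool_rot: [1.629, 2.685, -0.003]
wrist_force: [-0.5, 1.2, -1.9]
grip_width: 0.244
gripper_force: 14.8
```

```bash
python3 k.py
```

```text
t 7.77 pos [473.7  17.9 369.6] x [-0.462  0.887] y [0.887 0.462] F [-0.55  1.23 -1.9 ] w 22.4 gf 14.7924938891083 q [ 0.47  0.29 -0.66  2.02  0.23  0.9   0.16]
tool F [1.34 0.08 1.9 ] r 148.4 ang -0.558 toolang -0.542 Tq [ 0.65 -0.47  0.1 ]
```

Request:
{"op": "send_rows", "data": {
  "targets": [
    [[-0.02,0.75,0,0.05],[-0.07,1.5,0,0.1],[-0.17,2.24,0,0.15],[-0.3,2.98,0,0.2],[-0.47,3.71,0,0.25],[-0.67,4.43,0,0.3]]
  ]
}}

```text
time_s: 8.27
eef_pos: [517.2, 33.3, 368.8]
tool_rot: [-2.02, -2.402, 0.007]
wrist_force: [-8.2, -0.7, -3.2]
grip_width: 0.248
gripper_force: 14.6
```

```bash
python3 k.py
```

```text
t 8.27 pos [517.2  33.3 368.8] x [-0.172  0.985] y [0.985 0.172] F [-8.2  -0.73 -3.22] w 22.8 gf 14.639959651976824 q [ 0.36  0.36 -0.58  1.93  0.25  0.93 -0.18]
tool F [ 0.69 -8.19  3.27] r 148.7 ang -0.246 toolang -0.234 Tq [0.2  0.81 0.03]
```

Request:
{"op": "send_rows", "data": {
  "targets": [
    [[-0.01,0.45,0,0.03],[-0.02,0.9,0,0.06],[-0.05,1.2,0,0.08]]
  ]
}}

```text
time_s: 8.52
eef_pos: [529.5, 35.3, 368.9]
tool_rot: [-2.113, -2.322, 0.005]
wrist_force: [-7.2, -0.1, -3.2]
grip_width: 0.246
gripper_force: 14.7
```

```bash
python3 k.py
```

```text
t 8.52 pos [529.5  35.3 368.9] x [-0.094  0.996] y [0.996 0.094] F [-7.19 -0.11 -3.2 ] w 22.6 gf 14.717214172706008 q [ 0.33  0.38 -0.56  1.9   0.25  0.94 -0.25]
tool F [ 0.57 -7.15  3.23] r 148.9 ang -0.162 toolang -0.156 Tq [0.32 0.66 0.03]
```

Request:
{"op": "send_rows", "data": {
  "targets": [
    [[-0.01,0.45,0,0.03],[-0.02,0.9,0,0.06],[-0.05,1.2,0,0.08]]
  ]
}}

```text
time_s: 8.77
eef_pos: [541.4, 36.1, 369.0]
tool_rot: [-2.204, -2.236, 0.005]
wrist_force: [-7.8, 0.7, -3.5]
grip_width: 0.244
gripper_force: 14.7
```

```bash
python3 k.py
```

```text
t 8.77 pos [541.4  36.1 369. ] x [-0.014  1.   ] y [1.    0.014] F [-7.81  0.72 -3.53] w 22.4 gf 14.728749934583902 q [ 0.31  0.39 -0.54  1.87  0.25  0.95 -0.33]
tool F [ 0.83 -7.78  3.56] r 149.1 ang -0.082 toolang -0.076 Tq [0.36 0.62 0.03]
```

Request:
{"op": "send_rows", "data": {
  "targets": [
    [[0,0.15,0,0.01],[0,0.3,0,0.02],[-0.01,0.45,0,0.03]]
  ]
}}

```text
time_s: 9.02
eef_pos: [545.9, 36.1, 369.3]
tool_rot: [-2.236, -2.205, 0.003]
wrist_force: [-6.2, 0.8, -2.9]
grip_width: 0.24
gripper_force: 14.7
```

```bash
python3 k.py|tail -1
```

```text
tool F [ 0.69 -6.16  2.94] r 149.1 ang -0.052 toolang -0.048 Tq [0.29 0.55 0.05]
```

Request:
{"op": "send_rows", "data": {
  "targets": [
    [[0,0.15,0,0.01],[0,0.3,0,0.02],[-0.01,0.45,0,0.03]]
  ]
}}

```text
time_s: 9.27
eef_pos: [550.5, 35.9, 369.4]
tool_rot: [-2.269, -2.172, 0.002]
wrist_force: [-6.8, 1.3, -2.7]
grip_width: 0.245
gripper_force: 14.7
```

```bash
python3 k.py|tail -1
```

```text
tool F [ 1.02 -6.81  2.75] r 149.0 ang -0.021 toolang -0.019 Tq [0.31 0.55 0.05]
```

Request:
{"op": "send_rows", "data": {
  "targets": [
    [[0,0.15,0,0.01],[0,0.3,0,0.02],[-0.01,0.45,0,0.03]]
  ]
}}

```text
time_s: 9.52
eef_pos: [555.1, 35.6, 369.5]
tool_rot: [-2.301, -2.138, 0.001]
wrist_force: [-5.6, 1.0, -3.5]
grip_width: 0.243
gripper_force: 14.7
```

```bash
python3 k.py|tail -1
```

```text
tool F [ 0.62 -5.62  3.46] r 149.0 ang 0.01 toolang 0.011 Tq [0.43 0.52 0.07]
```

Request:
{"op": "send_rows", "data": {
  "targets": [
    [[0,0.38,0,0.025],[-0.02,0.75,0,0.05],[-0.04,1.05,0,0.07],[-0.05,1.2,0,0.08],[-0.06,1.35,0,0.09],[-0.07,1.5,0,0.1]]
  ]
}}

```text
time_s: 10.02
eef_pos: [570.0, 33.9, 369.5]
tool_rot: [-2.404, -2.021, 0.0]
wrist_force: [-5.5, 2.4, -0.9]
grip_width: 0.246
gripper_force: 14.9
```

```bash
python3 k.py|tail -1
```

```text
tool F [ 1.44 -5.79  0.91] r 149.2 ang 0.111 toolang 0.111 Tq [0.52 0.37 0.06]
```

Request:
{"op": "send_rows", "data": {
  "targets": [
    [[0,0.38,0,0.025],[-0.02,0.75,0,0.05],[-0.04,1.05,0,0.07],[-0.05,1.2,0,0.08],[-0.06,1.35,0,0.09],[-0.07,1.5,0,0.1]]
  ]
}}

```text
time_s: 10.52
eef_pos: [584.6, 30.8, 369.3]
tool_rot: [-2.502, -1.899, 0.0]
wrist_force: [-5.2, 2.4, -0.4]
grip_width: 0.25
gripper_force: 14.9
```

```bash
python3 k.py|tail -1
```

```text
tool F [ 0.89 -5.7   0.45] r 149.5 ang 0.21 toolang 0.21 Tq [0.56 0.34 0.07]
```

Request:
{"op": "send_rows", "data": {
  "targets": [
    [[0,0.38,0,0.025],[-0.02,0.75,0,0.05],[-0.04,1.05,0,0.07],[-0.05,1.2,0,0.08],[-0.06,1.35,0,0.09],[-0.07,1.5,0,0.1]]
  ]
}}

```text
time_s: 11.02
eef_pos: [598.9, 26.0, 369.5]
tool_rot: [-2.594, -1.772, -0.0]
wrist_force: [-5.7, 2.9, -1.1]
grip_width: 0.245
gripper_force: 14.9
```

```bash
python3 k.py|tail -1
```

```text
tool F [ 0.63 -6.4   1.05] r 149.7 ang 0.312 toolang 0.31 Tq [0.59 0.3  0.06]
```

Request:
{"op": "send_rows", "data": {
  "targets": [
    [[0,0.38,0,0.025],[-0.02,0.75,0,0.05],[-0.04,1.05,0,0.07],[-0.05,1.2,0,0.08],[-0.06,1.35,0,0.09],[-0.07,1.5,0,0.1]]
  ]
}}

```text
time_s: 11.52
eef_pos: [612.6, 20.1, 369.5]
tool_rot: [-2.679, -1.64, -0.0]
wrist_force: [-5.4, 4.0, -0.0]
grip_width: 0.242
gripper_force: 14.7
```

```bash
python3 k.py|tail -1
```

```text
tool F [ 1.12 -6.67  0.01] r 150.0 ang 0.411 toolang 0.41 Tq [0.71 0.41 0.03]
```

Request:
{"op": "send_rows", "data": {
  "targets": [
    [[0,0.38,0,0.025],[-0.02,0.75,0,0.05],[-0.04,1.05,0,0.07],[-0.05,1.2,0,0.08],[-0.06,1.35,0,0.09],[-0.07,1.5,0,0.1]]
  ]
}}

```text
time_s: 12.02
eef_pos: [625.6, 13.0, 369.5]
tool_rot: [-2.756, -1.504, -0.0]
wrist_force: [-3.4, 4.1, 0.3]
grip_width: 0.24
gripper_force: 14.7
```

```bash
python3 k.py|tail -1
```

```text
tool F [ 1.57 -5.05 -0.32] r 150.4 ang 0.509 toolang 0.51 Tq [0.9  0.62 0.05]
```

Still at the running level (about 6 N). I'll ratchet back and make another stroke.

Request:
{"op": "send_rows", "data": {
  "targets": [
    [[-0.07,-1.5,0,-0.1],[-0.3,-2.98,0,-0.2],[-0.67,-4.43,0,-0.3],[-1.18,-5.84,0,-0.4],[-1.84,-7.19,0,-0.5],[-2.62,-8.47,0,-0.6],[-3.53,-9.66,0,-0.7],[-4.55,-10.76,0,-0.8],[-5.68,-11.75,0,-0.9],[-6.9,-12.62,0,-1.0],[-7.54,-13.01,0,-1.05],[-7.54,-13.01,0,-1.05]]
  ]
}}

```text
time_s: 13.02
eef_pos: [475.0, 17.7, 369.9]
tool_rot: [1.632, 2.682, -0.001]
wrist_force: [1.2, 1.0, -6.3]
grip_width: 0.244
gripper_force: 15.4
```

Request:
{"op": "send_rows", "data": {
  "targets": [
    [[0,0.38,0,0.025],[-0.02,0.75,0,0.05],[-0.04,1.05,0,0.07],[-0.05,1.2,0,0.08],[-0.06,1.35,0,0.09],[-0.07,1.5,0,0.1]]
  ]
}}

```text
time_s: 13.52
eef_pos: [489.6, 25.5, 369.7]
tool_rot: [1.766, 2.598, 0.001]
wrist_force: [0.5, 2.2, -4.4]
grip_width: 0.245
gripper_force: 14.8
```

```bash
python3 k.py|tail -1
```

```text
tool F [1.83 1.26 4.4 ] r 148.6 ang -0.439 toolang -0.439 Tq [ 0.14 -0.    0.05]
```

Request:
{"op": "send_rows", "data": {
  "targets": [
    [[0,0.38,0,0.025],[-0.02,0.75,0,0.05],[-0.04,1.05,0,0.07],[-0.05,1.2,0,0.08],[-0.06,1.35,0,0.09],[-0.07,1.5,0,0.1]]
  ]
}}

```text
time_s: 14.02
eef_pos: [503.5, 30.5, 369.7]
tool_rot: [1.893, 2.507, 0.0]
wrist_force: [1.6, 0.7, -4.6]
grip_width: 0.24
gripper_force: 15.3
```

```bash
python3 k.py|tail -1
```

```text
tool F [0.28 1.73 4.63] r 148.9 ang -0.34 toolang -0.339 Tq [0.08 0.3  0.03]
```

Request:
{"op": "send_rows", "data": {
  "targets": [
    [[0,0.38,0,0.025],[-0.02,0.75,0,0.05],[-0.04,1.05,0,0.07],[-0.05,1.2,0,0.08],[-0.06,1.35,0,0.09],[-0.07,1.5,0,0.1]]
  ]
}}

```text
time_s: 14.52
eef_pos: [518.2, 33.9, 369.9]
tool_rot: [2.016, 2.409, 0.001]
wrist_force: [0.5, 1.1, -0.8]
grip_width: 0.242
gripper_force: 14.7
```

```bash
python3 k.py|tail -1
```

```text
tool F [1.05 0.65 0.85] r 149.1 ang -0.238 toolang -0.239 Tq [ 0.53 -0.67  0.12]
```

Request:
{"op": "send_rows", "data": {
  "targets": [
    [[0,0.38,0,0.025],[-0.02,0.75,0,0.05],[-0.04,1.05,0,0.07],[-0.05,1.2,0,0.08],[-0.06,1.35,0,0.09],[-0.07,1.5,0,0.1]]
  ]
}}

```text
time_s: 15.02
eef_pos: [531.3, 35.7, 368.5]
tool_rot: [-2.132, -2.302, 0.008]
wrist_force: [-8.9, 0.1, -2.4]
grip_width: 0.244
gripper_force: 14.8
```

```bash
python3 k.py|tail -1
```

```text
tool F [ 0.75 -8.82  2.47] r 149.2 ang -0.15 toolang -0.139 Tq [ 0.26  0.85 -0.03]
```

Request:
{"op": "send_rows", "data": {
  "targets": [
    [[0,0.38,0,0.025],[-0.02,0.75,0,0.05],[-0.04,1.05,0,0.07],[-0.05,1.2,0,0.08],[-0.06,1.35,0,0.09],[-0.07,1.5,0,0.1]]
  ]
}}

```text
time_s: 15.52
eef_pos: [546.2, 36.4, 368.4]
tool_rot: [-2.243, -2.193, 0.009]
wrist_force: [-8.7, 1.3, -2.0]
grip_width: 0.245
gripper_force: 14.8
```

```bash
python3 k.py|tail -1
```

```text
tool F [ 1.14 -8.69  2.03] r 149.4 ang -0.05 toolang -0.039 Tq [0.32 0.85 0.01]
```

Request:
{"op": "send_rows", "data": {
  "targets": [
    [[0,0.38,0,0.025],[-0.02,0.75,0,0.05],[-0.04,1.05,0,0.07],[-0.05,1.2,0,0.08],[-0.06,1.35,0,0.09],[-0.07,1.5,0,0.1]]
  ]
}}

```text
time_s: 16.02
eef_pos: [561.0, 35.6, 368.3]
tool_rot: [-2.35, -2.078, 0.01]
wrist_force: [-9.9, 1.3, -1.8]
grip_width: 0.245
gripper_force: 14.8
```

```bash
python3 k.py|tail -1
```

```text
tool F [  0.11 -10.01   1.86] r 149.6 ang 0.049 toolang 0.061 Tq [0.5  1.02 0.02]
```

Force has risen clearly, so the pad is on the lid. I'll hold and average the static readings.

Run:
```python
from h import *
L=[]
for i in range(10):
    snapshot('top'); s=observe(); M=Ro.from_rotvec(s['tool_rot']).as_matrix(); L.append((M.T@s['wrist_force'])[1])
print(np.round(L,2),np.mean(L),s['eef_pos'])
```

```text
[-5.25 -6.26 -5.38 -8.56 -5.01 -8.98 -5.97 -4.03 -7.71 -5.25] -6.239975121237305 [561.37479     35.61867613 368.61013684]
```

Comparing with the previous stroke at the same poses, the knob force is now about 2.5–3 N above running. That puts it near 8.5 N, inside the window, so I'll release and retreat.

Request:
{"op": "send_rows", "data": {
  "targets": [
    [[0,-0.1,0,0],[0,-0.1,0,0],[0,-0.1,0,0],[0,-0.1,0,0],[0,-0.1,0,0],[0,-0.1,0,0],[0,-0.1,-2,0],[0,-0.1,-5,0],[0,-0.1,-8,0],[0,-0.1,-11,0],[0,-0.1,-14,0],[0,-0.1,-14,0]]
  ],
  "hand": 6
}}

```text
time_s: 17.52
eef_pos: [562.9, 36.0, 516.2]
tool_rot: [2.348, 2.077, 0.013]
wrist_force: [0.3, -0.2, -0.2]
grip_width: 0.653
gripper_force: 0.0
```

Run:
```python
from st import *
rep()
show('side','e'); im=cv2.imread('pics/e.png')[130:280,190:390]; cv2.imwrite('pics/ec.png',cv2.resize(im,None,fx=4,fy=4,interpolation=2))
for q in ['lever_tip','crank_knob']:
  print(q,[(np.round(d['point']).tolist(),round(d['p'],2)) for d in spot_point(q,'side')[:2]])
```

```text
t 17.52 pos [562.9  36.  516.2] x [0.122 0.993] y [ 0.992 -0.122] F [ 0.35 -0.19 -0.23] w 60.1 gf 0.0 q [ 0.32  0.28 -0.54  1.66  0.15  1.24 -0.38]
lever_tip [([606.0, 36.0, -1.0], 0.69), ([567.0, -27.0, 189.0], 0.59)]
crank_knob [([556.0, 36.0, 197.0], 0.75)]
```

View pics/ec.png

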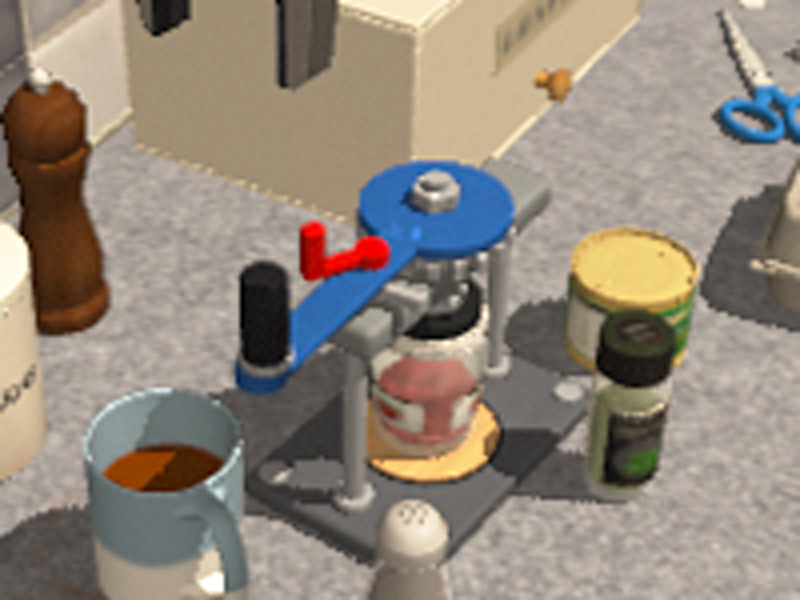

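The lever is still on the clockwise side and the bystanders are in place. As a low-risk check I'll push the knob with an open finger, to see that it holds against more than 7 N.

Request:
{"op": "send_rows", "data": {
  "targets": [
    [[0,0,4,0],[0,0,8,0],[0,0,11,0],[0,0,13.5,0],[0,0,14,0],[0,0.5,14,0],[0,0.8,14,0],[0,1.0,14,0],[0,1.2,14,0],[0,1.2,14,0],[0,1.2,14,0]]
  ]
}}

```text
time_s: 18.58
eef_pos: [573.7, 33.8, 370.3]
tool_rot: [2.353, 2.081, 0.0]
wrist_force: [-1.6, -0.3, -0.5]
grip_width: 0.651
gripper_force: 0.7
```

```bash
cat > m.py <<'E'
from h import *
L=[];P=[]
for i in range(6):
    snapshot('top'); s=observe(); M=Ro.from_rotvec(s['tool_rot']).as_matrix(); L.append((M.T@s['wrist_force'])[1]); P.append((M.T@s['eef_pos'])[1])
print(np.round(L,1),np.mean(L).round(2),np.round(P,2),s['time_s'])
E
python3 m.py
```

```text
[-2.2 -1.3 -1.7 -1.4 -1.7 -1.9] -1.7 [565.45 565.42 565.42 565.4  565.33 565.34] 18.8833
```

Request:
{"op": "send_rows", "data": {
  "targets": [
    [[0,0.2,0,0],[0,0.4,0,0],[0,0.4,0,0]]
  ]
}}

```text
time_s: 19.13
eef_pos: [577.2, 33.3, 368.9]
tool_rot: [-2.351, -2.08, 0.004]
wrist_force: [-6.2, -0.5, 0.3]
grip_width: 0.654
gripper_force: 2.5
```

```bash
python3 m.py
```

```text
[-5.6 -5.8 -5.5 -5.1 -5.8 -4.5] -5.39 [567.28 567.32 567.3  567.32 567.33 567.38] 19.4333
```

Request:
{"op": "send_rows", "data": {
  "targets": [
    [[0,0.1,0,0],[0,0.2,0,0],[0,0.2,0,0]]
  ]
}}

```text
time_s: 19.68
eef_pos: [578.6, 33.2, 368.5]
tool_rot: [-2.35, -2.08, 0.007]
wrist_force: [-6.0, 0.7, -1.2]
grip_width: 0.656
gripper_force: 4.0
```

```bash
python3 m.py
```

```text
[-6.1 -6.2 -5.6 -7.6 -5.4 -5.7] -6.11 [568.35 568.44 568.49 568.53 568.59 568.6 ] 19.9833
```

Request:
{"op": "send_rows", "data": {
  "targets": [
    [[0,0.1,0,0],[0,0.2,0,0],[0,0.2,0,0]]
  ]
}}

```text
time_s: 20.23
eef_pos: [580.6, 33.0, 368.5]
tool_rot: [-2.35, -2.08, 0.007]
wrist_force: [-7.2, 0.1, -1.8]
grip_width: 0.652
gripper_force: 4.5
```

```bash
python3 m.py
```

```text
[-7.  -7.3 -6.3 -6.  -5.8 -6.8] -6.54 [570.18 570.18 570.27 570.39 570.4  570.47] 20.5333
```

Request:
{"op": "send_rows", "data": {
  "targets": [
    [[0,0.1,0,0],[0,0.2,0,0],[0,0.2,0,0]]
  ]
}}

```text
time_s: 20.78
eef_pos: [582.6, 32.8, 368.5]
tool_rot: [-2.35, -2.08, 0.007]
wrist_force: [-7.8, 1.0, -1.2]
grip_width: 0.657
gripper_force: 3.5
```

```bash
python3 m.py
```

```text
[-7.5 -7.5 -7.2 -6.  -6.5 -6.1] -6.79 [572.1  572.32 572.47 572.32 572.54 572.68] 21.0833
```

The knob still moves at about 7–7.5 N, so it is a little loose. I'll keep pushing slowly and read while it moves.

Request:
{"op": "send_rows", "data": {
  "targets": [
    [[0,0.1,0,0],[-0.01,0.2,0,0.01],[-0.02,0.3,0,0.02],[-0.03,0.4,0,0.03]]
  ]
}}

```text
time_s: 21.42
eef_pos: [586.1, 32.1, 368.2]
tool_rot: [-2.381, -2.043, 0.008]
wrist_force: [-7.4, 1.6, -1.2]
grip_width: 0.654
gripper_force: 4.8
```

```bash
python3 k.py|tail -1; python3 m.py
```

```text
tool F [ 0.45 -7.54  1.24] r 151.3 ang 0.218 toolang 0.09 Tq [ 0.15  1.9  -0.07]
[-8.9 -7.2 -7.6 -7.5 -7.2 -7.7] -7.7 [572.23 572.39 572.52 572.63 572.68 572.74] 21.7167
```

Request:
{"op": "send_rows", "data": {
  "targets": [
    [[0,0.1,0,0],[-0.01,0.2,0,0.01],[-0.02,0.3,0,0.02],[-0.03,0.4,0,0.03]]
  ]
}}

```text
time_s: 22.05
eef_pos: [590.0, 31.4, 368.2]
tool_rot: [-2.411, -2.007, 0.008]
wrist_force: [-9.1, 1.5, -2.3]
grip_width: 0.655
gripper_force: 3.7
```

```bash
python3 k.py|tail -1; python3 m.py
```

```text
tool F [-0.22 -9.21  2.36] r 151.7 ang 0.244 toolang 0.12 Tq [0.19 1.67 0.  ]
[-7.1 -8.  -7.2 -6.  -6.9 -6.3] -6.94 [572.24 572.36 572.53 572.62 572.84 572.98] 22.35
```

Request:
{"op": "send_rows", "data": {
  "targets": [
    [[0,0.1,0,0],[-0.01,0.2,0,0.01],[-0.02,0.3,0,0.02],[-0.03,0.4,0,0.03]]
  ]
}}

```text
time_s: 22.68
eef_pos: [593.8, 30.5, 368.1]
tool_rot: [-2.44, -1.971, 0.009]
wrist_force: [-8.3, 1.3, -1.9]
grip_width: 0.654
gripper_force: 4.8
```

```bash
python3 k.py|tail -1; python3 m.py
```

```text
tool F [-0.44 -8.34  2.  ] r 152.0 ang 0.269 toolang 0.15 Tq [ 0.24  1.83 -0.08]
[-7.  -7.2 -6.  -7.2 -6.9 -6.9] -6.87 [571.67 571.87 572.03 572.33 572.34 572.3 ] 22.9833
```

The moving force is about 8.3 N, which is on target. I'll back off and lift clear.

Request:
{"op": "send_rows", "data": {
  "targets": [
    [[0,-0.6,0,0],[0,-1.2,0,0],[0,-1.7,0,0],[0,-1.7,0,0],[0,-1.7,-3,0],[0,-1.7,-6,0],[0,-1.7,-10,0],[0,-1.7,-14,0],[0,-1.7,-14,0],[0,-1.7,-14,0],[0,-1.7,-14,0]]
  ]
}}

```text
time_s: 23.9
eef_pos: [578.7, 33.3, 509.7]
tool_rot: [2.444, 1.973, 0.001]
wrist_force: [-0.6, -0.1, -0.1]
grip_width: 0.652
gripper_force: 0.0
```

Run:
```python
from st import *
rep(); snapshot('side')
for q in ['lever_tip','crank_knob']:
  print(q,[(np.round(d['point']).tolist(),round(d['p'],2)) for d in spot_point(q,'side')[:2]])
print(close_job())
```

```text
t 23.9 pos [578.7  33.3 509.7] x [0.211 0.978] y [ 0.978 -0.211] F [-0.6  -0.05 -0.14] w 59.9 gf 0.0 q [ 0.29  0.31 -0.51  1.63  0.16  1.24 -0.46]
lever_tip [([574.0, -27.0, 191.0], 0.83)]
crank_knob [([566.0, 32.0, 197.0], 0.56), ([547.0, -120.0, 96.0], 0.44)]
the job is handed in; nothing more can be done
None
```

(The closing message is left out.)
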